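# Load the tofu box into its press and tighten the spring to the mark

## Robot

A 6-joint arm with a two-finger parallel gripper is mounted at the origin on a cart in front of the work surface, level with it; the furniture and walls round the work are solid. World frame = base frame: x ahead of the robot, y to its left, z up, the work surface at z = 0. Lengths are in m, angles in rad, forces in N, time in s.
With the tool pointing down it reaches from about 0.375 to 0.825 m from the base axis. Payload 5.5 kg.
Tool frame: the origin (TCP) lies on the front face of the gripper's body, between the roots of the fingers; the fingertips stand 73 mm ahead of it and the grasp point (between the pads) lies 54 mm ahead of it (manip.tip_reach is the distance from the TCP to the fingertips, in m); z points along the fingers, y is the line along which they close (so a half turn about z gives the same grasp; the last joint's range is limited). The gripper opens to 85 mm and grips with 20 to 120 N. Pads are 22 mm wide; open, the fingers measure 114 mm over their backs; the gripper's body (76 mm by 85 mm) begins 54 mm behind the grasp point. The pads swing forward as they close: fully open they stand 13 mm farther back than shut.
Start: joints at [1.285, 0.314, -0.047, 1.21, 0, 1.571], TCP at [0.169, 0.576, 0.304] pointing down, gripper open.
Joint ranges: [-2.67, 2.67], [-0.69, 1.73], [-1.03, 1.25], [-2.08, 2.16], [-1.42, 1.45], [-3.14, 3.14]. Speed limits (rad/s): [2.39, 2.39, 3.01, 3.14, 3.14, 3.14].

## Interface

Orientations are given as a unit quaternion [x, y, z, w].
In Python, from cell import manip gives the robot as it stands.
- The arm moves only by the shell command python3 -m creep 'ROWS' [FORCE]. ROWS is JSON, a list of rows, each a list of 3 entries, a list of its own where there are three numbers: the shift along the tool's x, y, z normalised to -1 to 1, where 1 is 0.15 m, then the turn, a rotation vector about the tool's x, y, z normalised to -1 to 1, where 1 is pi/2 rad, then the opening, from -1 (shut) to 1 (fully open). A call has 1 to 5 rows; each row is the pose to reach, as a shift and turn from the pose commanded when the call began, along the tool's axes at that moment; what a row does not reach only later rows make up. A row lasts 1/8 s, in which the tool goes at most 62.5 mm and 10.7 degrees, less where a joint would pass 70% of its speed; a pose out of reach is approached as far as the arm can. A call with a number of a shift or a turn outside -1 to 1 is refused whole. A call with a gripper value outside its range is refused whole. The fingers move at their own pace and stop on an object; FORCE is the grip in N (left out, the last holds). Time passes only in rows, so rows that repeat a pose let the fingers close. It gives the time, the measured TCP pose, the force, the opening and the grip force at its end, in the units of the state.
- manip.sense(): the state, without advancing time (a new reading comes with each control period).
- manip.get_image(name): name is "side" or "top"; returns a dict with "color" (384x512x3 uint8, red, green, blue), "z_map" (384x512 float32, m along the optical axis (not along the pixel's ray), 0 where there is no reading), "vertical_fov" (degrees; the focal length in pixels is half the picture's height over the tangent of half this angle, whatever the lens; pixels are square), "cx", "cy" (the principal point, pixels), "k1" (the pictures are not rectified: a ray, as slopes to the right and down, at radius r is drawn at 1 + k1 r^2 times it, then the intrinsics apply), "R" (3x3) and "t" (3): a world point X has camera coordinates R X + t. Camera axes: x right, y down, z forward; pixel columns grow to the right and rows downward; lengths in m; the calibration is good to about 2 mm. A picture is of the moment at which its call begins.
- manip.hand_in(): hands the job in; it is judged then, once.
The state is a dict: "time_s": time; "q": joint angles; "qvel": joint speeds; "joint_torque": joint torques, N m; "tool_pos": TCP position; "ee_rot": TCP orientation; "contact_force": force on the tool from outside, world axes, zero at the start; "moment": the same for the moment, N m; "finger_gap": opening from 0.0 (shut) to 1.0 (fully open); "grip_force": force on a finger pad.
Only numpy, scipy, OpenCV 4.12 (cv2) and the standard library are available. Lean on these libraries where they do the work, as an engineer would, in place of code of your own. Each camera call takes 0.05 s, during which the arm holds its last target. There are 200 camera calls.

## Task

Stand the filled tofu box in the tofu press: set it between the guide rails and slide it in under the bridge and press it home against the back stop, firmly enough that it bears on it but gently, without ramming it. Then turn the knob on top clockwise until the spring gauge's blue pointer stands in the green band, without ever letting it run up into the red band, and let go. Keep the box upright and leave the other things on the worktop where they are.

Things in the scene. Friction and masses are not known exactly. Their poses are not given: they have to be found in the camera images.
- tofu_box: White perforated plastic tofu box with a green lid plate, 120 mm long (its x), 64 mm wide (its y), 70 mm high, about 0.45 kg, loose, standing on the worktop left of the press. Rigid and closed. The outer walls are 64 mm high; the lid plate, 108 x 54 mm, stands 6 mm above them. Origin: centre of the underside; z up. Both ends are alike.
- press_seat (a point): Where the box's underside centre is when home: on the press's tray floor, 18 mm above the worktop, straight under the knob's axis. Frame of the press: x points in under the bridge to the back stop, y left, z up. The press is fixed; its tray runs from x = -127 to 78 mm with its board (front lip 3 mm above the floor, sides 9 mm at y = +-69 mm).
- rail_mouth (a point): Point on the tray floor midway between the front ends of the two guide rails, 98 mm in front of press_seat; same axes. The rails are 12 mm high; their inner faces are 90 mm apart here and converge evenly to 68 mm at x = 78 mm from this point (20 mm short of press_seat), then run parallel to the back stop.
- bridge (a point): Centre of the top face of the steel bridge (30 mm deep in x, 136 mm wide, 18 mm thick), 158 mm above the tray floor, same axes as press_seat. Two columns of 14 mm diameter carry it at y = +-56 mm. The gauge hangs in front of it, at x = -23 to -29 mm, y = +-18 mm, and reaches at its lowest to 75 mm above the tray floor.
- stop: Fixed upright aluminium plate at the back of the press, 4 mm thick, 60 mm wide, 45 mm high; the box's end meets it when home. Origin: same point and axes as press_seat; its front face is at x = 60 mm and does not give. The box slides on the tray with 1 to 3 N; the stop is felt as a sharp rise. To seat the box it is pressed on the stop once with 3 to 30 N; more is ramming.
- knob_grip (a point): Point on the axis of the black fluted knob on top of the bridge, 12 mm below the knob's top, the height to grip. The knob is 40 mm in diameter and 30 mm high, its underside 9 mm above the bridge; the axis is vertical. It stays at this height when turned.
- knob (a joint): Angle of the knob in rad, growing clockwise seen from above (tightening), 0 to 7.0. One rad lowers the spring carriage by 3.8 mm. Its own friction (about 0.16 N m) holds it where it is left, also against the spring.
- foot (a joint): Deflection of the sprung pressing foot (40 x 50 mm) in m: how far it is pushed up into the spring sleeve, 0 when it hangs free. Spring 1800 N/m. At the start it hangs free, a little (1 to 5 mm, differs each time) above where the lid will be; once it bears on the lid each rad of the knob adds 0.0038. Green band 0.010 to 0.014, red band from 0.016 up.
- pointer (a point): Middle of the blue pointer bar (20 mm wide, 2 mm high), which goes up with the foot in front of the white gauge plate facing the front of the press.
- gauge_mark (a point): Middle of the green band (4 mm high) on the white gauge plate; the plate goes down with the spring carriage. When the pointer is level with it the deflection is 12 mm; the red band begins 4 mm above it.
- beakers_spot (a point): Foot of a fixed stack of white beakers, 75 mm across and 70 mm high, in front of the press on the right, near the box's way in. Other fixed neighbours: the water dispenser, 0.44 m high, farther right; the mug tree, 0.38 m high, left behind the box; the tap at the sink on the far left, whose spout is 0.255 m high and stands between the arm's start pose and the worktop: rise before crossing.
- tub: White yoghurt tub, 72 mm across, 71 mm high, loose, right of the press; origin: centre of its underside. To be left alone.
- spice_a: Spice jar with a red cap, 45 mm across, 106 mm high, loose, behind the press; origin: centre of its underside. To be left alone.
- spice_b: Spice jar with a white cap, 47 mm across, 98 mm high, loose, between sink and mug tree, left of the box; origin: centre of its underside. To be left alone.
- jar: Glass jar with a white lid, 68 mm across, 84 mm high, loose, behind the press on the left; origin: centre of its underside. To be left alone.

How it is judged:
On the way, in this order (a step that is already met when the one before it is completed fails the run):
1. the box stands home in the press and is pressed against the back stop (3 N or more), the spring still slack (x of tofu_box in the frame of press_seat between -0.0025 and 0.003 m and y of tofu_box in the frame of press_seat between -0.005 and 0.005 m and z of tofu_box in the frame of press_seat between -0.003 and 0.003 m and angle between the x axis of tofu_box and the x axis of press_seat, either way round below 0.06 rad and angle between tofu_box's own z axis and vertical below 0.05 rad and value of joint foot below 0.002 m and contact force between stop and tofu_box above 3 N), for 0.02 s.
2. the pointer stands in the green band with the box home (x of tofu_box in the frame of press_seat between -0.0025 and 0.003 m and y of tofu_box in the frame of press_seat between -0.005 and 0.005 m and z of tofu_box in the frame of press_seat between -0.003 and 0.003 m and angle between the x axis of tofu_box and the x axis of press_seat, either way round below 0.06 rad and angle between tofu_box's own z axis and vertical below 0.05 rad and value of joint foot between 0.01 and 0.014 m), for 0.2 s.
At the end, for the whole second after the job is handed in: The box stands flat between the rails, within 2.5 mm of full contact with the back stop and square to it (0.06 rad); the foot's deflection is between 10 and 14 mm (pointer in the green band); box and knob are at rest and let go (all of step 2 and linear speed of tofu_box below 0.01 m/s and velocity of joint knob between -0.05 and 0.05 rad/s); the robot touches nothing.
It fails at once if the box is rammed against the back stop (more than 30 N) (contact force between stop and tofu_box above 30 N).
It fails at once if the pointer runs up into the red band (deflection over 16 mm) (value of joint foot above 0.016 m).
It fails at once if the box is tipped by more than 0.35 rad (angle between tofu_box's own z axis and vertical above 0.35 rad).
It fails at once if another thing on the worktop is shifted by more than 30 mm (distance of any of tub, spice_a, spice_b, jar from where it was at the start of the episode above 0.03 m).
It also fails if it takes over 72 s, if anything falls off the work surface, if the arm or the gripper's body presses on something with over 40 N, if the wrist force passes 120 N, or if a joint passes its speed limit or range.

## Working session

There is one attempt and no reset: what is moved stays moved. The work goes in short steps, Python scripts to look and compute and a shell command to move; the robot and the scene stay as the last step left them, time stands still between calls to the robot, and variables do not carry over. Pictures are saved under pics/ and viewed, at most 11 in all, crops included, and the job is handed in when it is done.

```bash
mkdir -p pics; ls
python3 - <<'E'
from cell import manip
import cv2,numpy as np
print(manip.sense(), manip.tip_reach)
for n in("side","top"):
    d=manip.get_image(n); np.savez(f"pics/{n}0.npz",**d)
    cv2.imwrite(f"pics/{n}0.png",cv2.resize(d["color"][:,:,::-1],(800,600),interpolation=cv2.INTER_CUBIC))
    print(n,d["vertical_fov"],d["cx"],d["cy"],d["k1"],d["R"],d["t"],-d["R"].T@d["t"])
E
```

```text
pics
{'time_s': 0.0, 'q': array([ 1.28500449e+00,  3.14192389e-01, -4.80876742e-02,  1.21017007e+00,
       -1.43063678e-05,  1.57080752e+00]), 'qvel': array([-0.00088015, -0.00096504, -0.00112446, -0.00092086,  0.00043747,
        0.00096475]), 'joint_torque': array([-2.04662872e-03, -5.39592040e+01,  3.39751661e+01,  1.90563756e-02,
       -2.57916590e-04,  9.36227949e-07]), 'tool_pos': array([0.16902745, 0.57523184, 0.30305084]), 'ee_rot': array([ 1.42415594e-01,  9.89806605e-01, -8.19494478e-04, -1.10674511e-04]), 'contact_force': array([0.51195634, 0.15352227, 0.44231986]), 'moment': array([-0.02354526,  0.00719165,  0.03707803]), 'grip_force': 0.0, 'finger_gap': 1.0020737514920928} 0.0726
side 42.681879795178546 256.7226566274731 184.65876044828528 -0.1086481978851815 [[ 0.96909188 -0.24643742  0.01138043]
 [-0.14618117 -0.61078025 -0.77818928]
 [ 0.1987259   0.75247331 -0.6279267 ]] [-0.5017101   0.28765973  1.2420967 ] [ 0.28141683 -0.88258787  1.00950907]
top 48.868407185320024 265.0626456627077 185.9187708602237 -0.1121561430994507 [[-0.01225486 -0.9998118   0.01503912]
 [-0.99256624  0.01034198 -0.12126545]
 [ 0.12108709 -0.01641341 -0.99250618]] [0.12891154 0.53940831 1.05805968] [0.4088609  0.1406751  1.11360365]
```

View pics/top0.png

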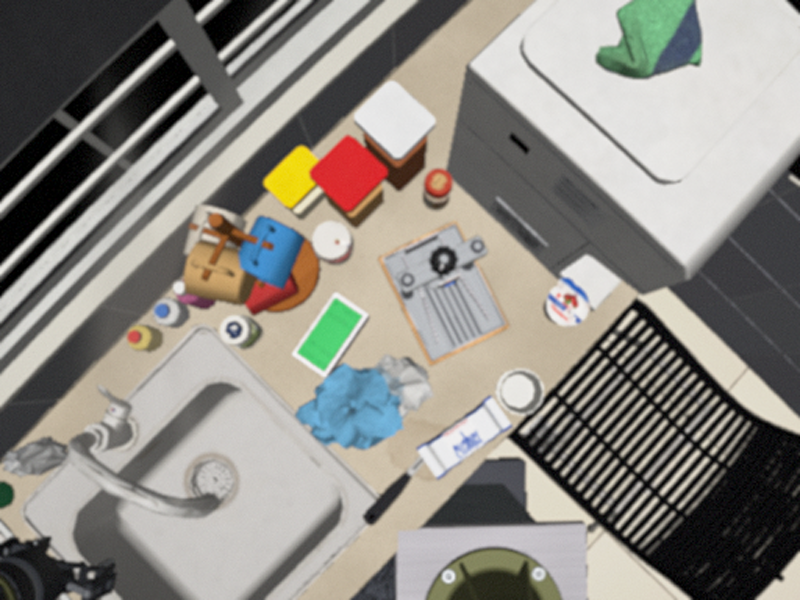

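View pics/side0.png

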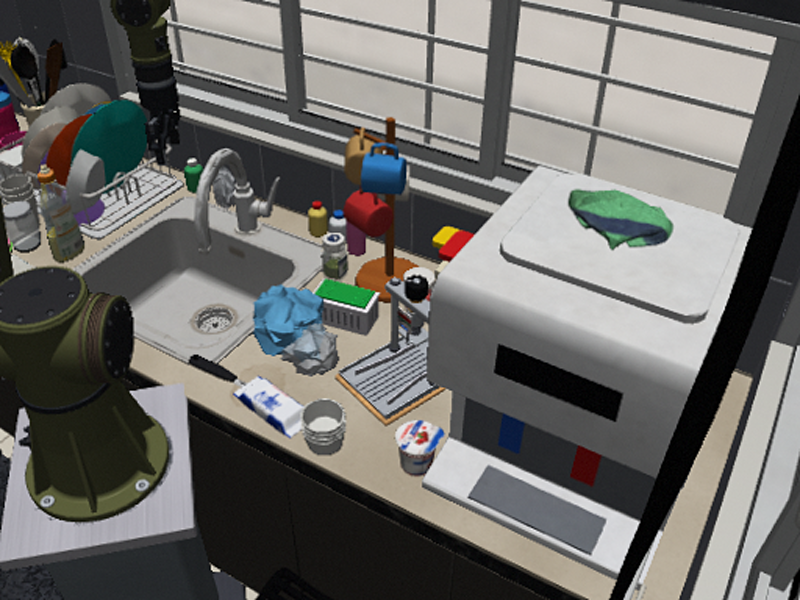

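The top view shows the green box lid at about (331,335), the knob at (443,261), the tray front edge running from (435,360) to (508,322), and the beakers at (520,390). In the side view the box is at (347,293) and the knob at (416,287). I'll take enlarged crops next.

```bash
cat > h.py <<'E'
import numpy as np,cv2
def K(d):
    f=192/np.tan(np.radians(d["vertical_fov"])/2)
    return np.array([[f,0,d["cx"]],[0,f,d["cy"]],[0,0,1.]])
def ray(d,p):
    m=(np.atleast_2d(p).astype(float)-[d["cx"],d["cy"]])/K(d)[0,0]; u=m.copy()
    for _ in range(20): u=m/(1+d["k1"]*(u**2).sum(1,keepdims=True))
    return np.c_[u,np.ones(len(u))]
def atz(d,p,z):   # intersect pixel rays with world plane z
    c=-d["R"].T@d["t"]; v=ray(d,p)@d["R"]
    return c+v*((z-c[2])/v[:,2])[:,None]
def depth(d,p):
    p=np.atleast_2d(p); r=ray(d,p)
    zz=np.array([d["z_map"][int(round(y)),int(round(x))] for x,y in p])
    return (r*zz[:,None]-d["t"])@d["R"]
def tri(d1,p1,d2,p2):
    A=[];b=[]
    for d,p in((d1,p1),(d2,p2)):
        c=-d["R"].T@d["t"]; v=(ray(d,p)@d["R"])[0]; v/=np.linalg.norm(v); P=np.eye(3)-np.outer(v,v); A.append(P); b.append(P@c)
    x,*_=np.linalg.lstsq(np.vstack(A),np.hstack(b),rcond=None); return x, np.linalg.norm(np.vstack(A)@x-np.hstack(b))
def proj(d,X):
    c=np.atleast_2d(X)@d["R"].T+d["t"]; u=c[:,:2]/c[:,2:]; u=u*(1+d["k1"]*(u**2).sum(1,keepdims=True))
    return u*K(d)[0,0]+[d["cx"],d["cy"]]
def load(n): return dict(np.load(f"pics/{n}.npz"))
E
python3 - <<'E'
from h import *
for n,(x0,y0,w,h) in {"top":(180,130,160,120),"side":(190,170,110,100)}.items():
    d=load(n+"0"); hsv=cv2.cvtColor(d["color"],cv2.COLOR_RGB2HSV)
    m=cv2.inRange(hsv,(50,120,100),(80,255,255)); k,l,s,c=cv2.connectedComponentsWithStats(m)
    for i in range(1,k):
        if s[i,4]>60: 
            pts=np.argwhere(l==i)[:,::-1]; r=cv2.minAreaRect(pts.astype(np.float32))
            print(n,s[i],c[i],r,depth(d,c[i]))
            np.save(f"pics/{n}_g{i}.npy",pts)
            if 100<c[i][0]<260 and c[i][1]>150: print(" ",np.round(atz(d,cv2.boxPoints(r),.07),4).tolist(), atz(d,c[i],.07))
    cv2.imwrite(f"pics/{n}_c0.png",cv2.resize(d["color"][y0:y0+h,x0:x0+w,::-1],None,fx=5,fy=5,interpolation=cv2.INTER_CUBIC))
E
```

```text
top [191 192  39  44 809] [210.40049444 213.62917182] ((210.4630889892578, 213.6241455078125), (19.497718811035156, 41.453128814697266), 34.99201965332031) [[0.46848094 0.25890502 0.073063  ]]
  [[0.441, 0.3082, 0.07], [0.5246, 0.2495, 0.07], [0.4964, 0.2099, 0.07], [0.4133, 0.2687, 0.07]] [[0.46865644 0.25925305 0.07      ]]
side [202 179  38  18 386] [220.43264249 187.04663212] ((220.47059631347656, 187.11766052246094), (35.89527130126953, 11.641709327697754), 14.03624439239502) [[0.46896544 0.2564573  0.07100201]]
  [[0.4128, 0.2645, 0.07], [0.4303, 0.3171, 0.07], [0.5259, 0.2501, 0.07], [0.5062, 0.2004, 0.07]] [[0.46916568 0.25767341 0.07      ]]
```

View pics/top_c0.png

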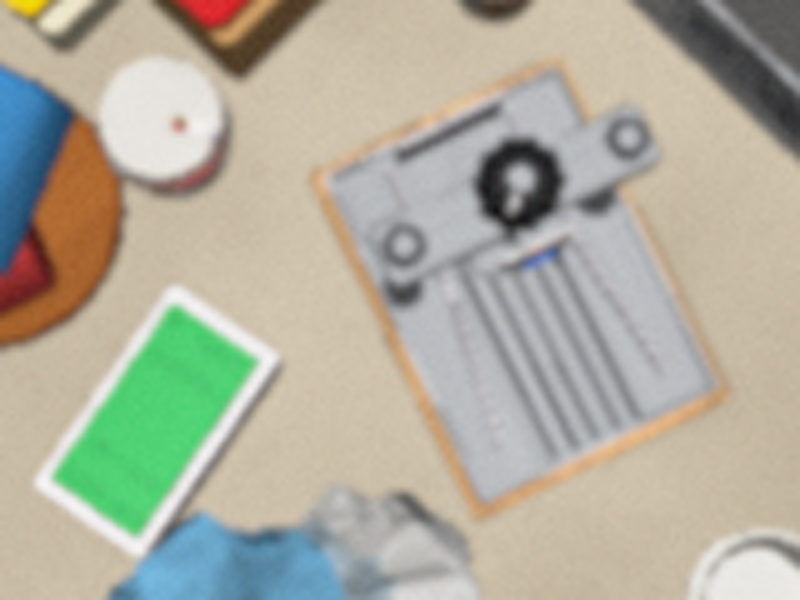

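View pics/side_c0.png

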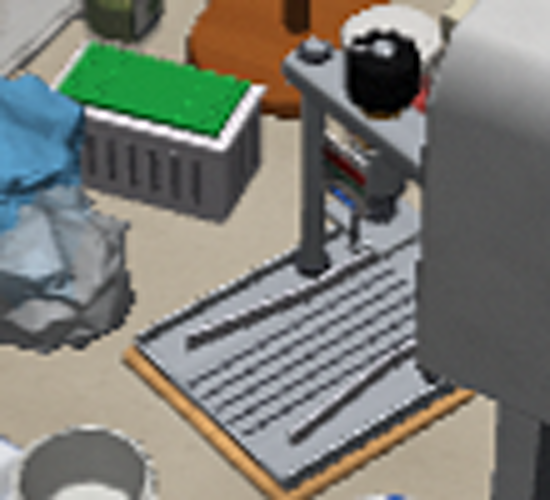

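The top crop shows the knob top at (519,184), the column heads at (405,243) and (629,137), the rail fronts at about (495,450) and (657,372), and the board corners at (315,180), (562,62), (728,392) and (483,515). In the side crop the rail fronts are at (190,343) and (293,437), the left column head at (315,50), the knob at (383,60), and the front-left board corner at about (128,353).

```bash
python3 - <<'E'
from h import *
from scipy.optimize import least_squares
T=load("top0");S=load("side0")
tp=lambda u,v:np.array([180+(u+.5)/5-.5,130+(v+.5)/5-.5]); sp=lambda u,v:np.array([190+(u+.5)/5-.5,170+(v+.5)/5-.5])
for n,a,b in [("knobtop",(519,184),(383,48)),("railL",(495,450),(190,340)),("railR",(657,372),(293,435)),("colL",(405,243),(315,48)),("brdFL",(483,515),(128,353)),("box cornR",(275,355),(262,90)),("box cornL",(178,290),(92,45)),("boxFR",(140,555),(222,148))]:
    print(n,np.round(tri(T,tp(*a),S,sp(*b))[0],4),tri(T,tp(*a),S,sp(*b))[1].round(4))
obs=[(T,tp(519,184),(0,0,.197)),(T,tp(405,243),(0,.056,.160)),(T,tp(629,137),(0,-.056,.160)),(T,tp(495,450),(-.098,.048,.012)),(T,tp(657,372),(-.098,-.048,.012)),
(T,tp(483,515),(-.127,.069,.0)),(T,tp(728,392),(-.127,-.069,.0)),(T,tp(315,180),(.078,.069,.005)),(T,tp(562,62),(.078,-.069,.005)),
(S,sp(190,340),(-.098,.048,.012)),(S,sp(293,435),(-.098,-.048,.012)),(S,sp(383,48),(0,0,.197)),(S,sp(315,48),(0,.056,.16)),(S,sp(128,353),(-.127,.069,0))]
def res(v,o=obs):
    c,s=np.cos(v[2]),np.sin(v[2]); return np.concatenate([proj(d,[v[0]+c*p[0]-s*p[1],v[1]+s*p[0]+c*p[1],p[2]+.018])[0]-px for d,px,p in o])
r=least_squares(res,[.6,.05,.4],loss="soft_l1"); print("press",r.x,r.fun.reshape(-1,2).round(1).tolist())
for D in(T,S):
    o=[q for q in obs if q[0] is D]; print(least_squares(res,r.x,args=(o,),loss="soft_l1").x)
x,y,a=r.x; R=np.array([[np.cos(a),-np.sin(a)],[np.sin(a),np.cos(a)]])
for q in(-.098,-.16): print("rail mouth/pt",q,R@[q,0]+[x,y])
g=atz(T,np.load("pics/top_g%d.npy"%1),.07)[:,:2] if __import__("os").path.exists("pics/top_g1.npy") else None
E
ls pics/*.npy
python3 - <<'E'
import sys; sys.path.insert(0,'.')
import os; os.chdir('.')
from h import *
import glob
for f in glob.glob("pics/*_g*.npy"):
    d=load(("top" if "top" in f else "side")+"0"); p=atz(d,np.load(f),.07)[:,:2]
    r=cv2.minAreaRect((p*1000).astype(np.float32)); print(f,r,p.mean(0))
    # clutter heights near corridor
    z=d["z_map"]; 
T=load("top0"); u,v=np.meshgrid(np.arange(512),np.arange(384)); u=u.ravel();v=v.ravel(); P=(ray(T,np.c_[u,v])*T["z_map"].ravel()[:,None]-T["t"])@T["R"]
for n,(a,b,c,e) in {"cloth":(190,230,260,290),"mugtree":(110,130,205,200),"dispenser":(300,0,420,180),"beak":(318,235,350,265)}.items():
    k=(u>=a)&(u<c)&(v>=b)&(v<e)&(P[:,2]>.02); q=P[k]; print(n,np.percentile(q,[1,50,99],axis=0).round(3).tolist())
E
```

```text
knobtop [0.5615 0.0856 0.2151] 0.0014
railL [0.4546 0.0887 0.0225] 0.0008
railR [0.494  0.0039 0.0231] 0.0008
colL [0.5392 0.1351 0.1816] 0.0011
brdFL [0.4206 0.0951 0.0139] 0.0003
box cornR [0.5094 0.1953 0.108 ] 0.0176
box cornL [0.4788 0.2433 0.1243] 0.0675
boxFR [0.4551 0.2592 0.0245] 0.0768
press [0.56271761 0.08475075 0.43583806] [[0.4, -1.0], [-0.2, 0.6], [-0.3, 0.6], [0.9, 0.1], [1.9, -0.5], [0.6, 0.9], [-0.8, 2.4], [0.2, -3.1], [-1.9, -1.7], [-0.5, -1.4], [0.2, -0.6], [0.2, 0.2], [0.2, 0.9], [-0.6, -0.6]]
[0.5626904  0.08486924 0.42915282]
[0.56267968 0.08435874 0.44937625]
rail mouth/pt -0.098 [0.47387899 0.04337806]
rail mouth/pt -0.16 [0.41767496 0.0172035 ]
pics/side_g3.npy
pics/top_g1.npy
pics/side_g3.npy ((468.60028076171875, 257.89227294921875), (53.05143356323242, 105.46479797363281), 55.00106430053711) [0.46908259 0.25786616]
pics/top_g1.npy ((468.8755798339844, 259.0738830566406), (48.40056228637695, 102.02508544921875), 54.9537239074707) [0.46871105 0.25924134]
cloth [[0.294, 0.141, 0.042], [0.36, 0.215, 0.09], [0.428, 0.303, 0.123]]
mugtree [[0.497, 0.271, 0.026], [0.554, 0.353, 0.307], [0.684, 0.514, 0.378]]
dispenser [[0.525, -0.163, 0.034], [0.68, -0.061, 0.423], [0.816, 0.058, 0.479]]
beak [[0.341, -0.076, 0.031], [0.374, -0.045, 0.039], [0.41, -0.006, 0.075]]
```

```bash
cat > plan.py <<'E'
# plan.py x y z yaw_deg tilt_deg [yaw = heading of tool x; tilt<0 swings fingertips toward -tool x]
import sys,numpy as np
from scipy.spatial.transform import Rotation as Ro
from cell import manip
from h import *
s=manip.sense(); R0=Ro.from_quat(s["ee_rot"])
x,y,z,yaw,tilt=map(float,sys.argv[1:6])
Rt=Ro.from_euler("z",yaw,degrees=True)*Ro.from_euler("x",180,degrees=True)*Ro.from_euler("y",tilt,degrees=True)
d=R0.inv().apply(np.array([x,y,z])-s["tool_pos"]); w=(R0.inv()*Rt).as_rotvec()
X=R0.as_matrix()[:,0]
print("t",round(s["time_s"],2),"pos",s["tool_pos"].round(4),"yaw",round(np.degrees(np.arctan2(X[1],X[0])),2),"q",s["q"].round(2),"F",s["contact_force"].round(1))
print("shift",(d/.15).round(3),"turn",(w/(np.pi/2)).round(3),"mm",(d*1e3).round(1),"deg",np.degrees(w).round(1))
E
python3 plan.py .169 .576 .44 163.6 0; python3 plan.py .459 .2655 .44 145 0
python3 - <<'E'
from h import *
T=load("top0");u,v=np.meshgrid(np.arange(512),np.arange(384))
for D in("top0","side0"):
    d=load(D);P=(ray(d,np.c_[u.ravel(),v.ravel()])*d["z_map"].ravel()[:,None]-d["t"])@d["R"]; P=P[d["z_map"].ravel()>0]
    a=np.radians(145);e=np.array([[np.cos(a),np.sin(a)],[-np.sin(a),np.cos(a)]]).T
    q=(P[:,:2]-[.459,.2655])@e
    for lo in(.02,.09,.2):
        k=(P[:,2]>lo)&(abs(q[:,0])<.045)&(abs(q[:,1])<.12)&((abs(q[:,1])>.036)); 
        print(D,lo,k.sum(),np.c_[q[k],P[k,2]][np.argsort(abs(q[k,1]))[:3]].round(3).tolist())
E
```

```text
t 0.1 pos [0.169  0.5753 0.3031] yaw 163.63 q [ 1.28  0.31 -0.05  1.21  0.    1.57] F [ 0.5  0.2 -0. ]
shift [ 0.002  0.003 -0.913] turn [-0.001 -0.     0.   ] mm [   0.3    0.5 -136.9] deg [-0.1 -0.   0. ]
t 0.1 pos [0.169  0.5753 0.3031] yaw 163.63 q [ 1.28  0.31 -0.05  1.21  0.    1.57] F [ 0.5  0.2 -0. ]
shift [-2.437 -1.438 -0.91 ] turn [-0.001  0.     0.207] mm [-365.5 -215.7 -136.6] deg [-0.1  0.  18.6]
top0 0.02 2242 [[0.044, 0.037, 0.086], [0.041, 0.038, 0.088], [0.032, 0.038, 0.074]]
top0 0.09 1792 [[0.044, 0.046, 0.09], [0.027, 0.049, 0.09], [0.044, 0.049, 0.092]]
top0 0.2 1343 [[-0.03, -0.054, 0.291], [-0.032, -0.054, 0.294], [-0.035, -0.055, 0.291]]
side0 0.02 1336 [[0.044, 0.037, 0.085], [0.039, 0.04, 0.084], [0.035, 0.041, 0.083]]
side0 0.09 1120 [[-0.031, -0.051, 0.307], [-0.033, -0.052, 0.287], [-0.033, -0.052, 0.307]]
side0 0.2 815 [[-0.031, -0.051, 0.307], [-0.033, -0.052, 0.287], [-0.033, -0.052, 0.307]]
```

Run:
```python
from h import *
u,v=np.meshgrid(np.arange(512),np.arange(384));Q=[]
for D in("top0","side0"):
    d=load(D);P=(ray(d,np.c_[u.ravel(),v.ravel()])*d["z_map"].ravel()[:,None]-d["t"])@d["R"]; P=P[d["z_map"].ravel()>0]
    a=np.radians(145);e=np.array([[np.cos(a),np.sin(a)],[-np.sin(a),np.cos(a)]]).T
    Q.append(np.c_[(P[:,:2]-[.4688,.2586])@e,P[:,2]])
Q=np.vstack(Q); print("rows qx -60..70, cols qy -90..90 max z mm")
for x in range(-70,80,10):
    r=[]
    for y in range(-100,100,10):
        k=(abs(Q[:,0]*1e3-x-5)<5)&(abs(Q[:,1]*1e3-y-5)<5); r.append(int(Q[k,2].max()*1e3) if k.any() else -1)
    print(x+5,r)
```

```text
rows qx -60..70, cols qy -90..90 max z mm
-65 [354, 326, 323, 317, 299, 2, 5, 65, 66, 64, 65, 63, 63, 3, 4, 3, 3, 4, 4, 3]
-55 [354, 360, 352, 316, 306, 7, 65, 72, 71, 72, 72, 72, 71, 69, 3, 3, 4, 5, 2, 2]
-45 [355, 358, 355, 316, 301, 2, 65, 72, 73, 73, 73, 74, 73, 65, 2, 3, 3, 3, 3, 3]
-35 [355, 351, 325, 321, 311, 3, 63, 73, 73, 71, 72, 72, 74, 64, 1, 4, 3, 3, 5, 3]
-25 [351, 351, 328, 322, 309, 3, 63, 73, 73, 73, 71, 73, 73, 65, 3, 3, 3, 1, 41, 51]
-15 [329, 329, 329, 323, 311, 1, 64, 73, 73, 74, 74, 72, 74, 64, 3, 3, 2, 4, 38, 52]
-5 [326, 324, 224, 217, 2, 5, 65, 72, 74, 73, 72, 75, 74, 64, 4, 3, 3, 3, 54, 64]
5 [327, 322, 217, 196, 3, 3, 66, 72, 71, 76, 74, 75, 73, 71, 3, 1, 4, 46, 68, 94]
15 [325, 320, 219, 4, 2, 4, 65, 72, 73, 73, 71, 72, 73, 66, 4, 3, 61, 72, 93, 97]
25 [319, 317, 212, 3, 3, 1, 63, 72, 73, 73, 73, 72, 73, 65, 87, 89, 89, 84, 94, 102]
35 [312, 294, 2, 4, 2, 2, 65, 73, 73, 74, 73, 73, 73, 69, 90, 89, 92, 95, 97, 103]
45 [188, 4, 2, 2, 3, 1, 65, 72, 72, 74, 74, 74, 74, 84, 88, 92, 93, 100, 104, 111]
55 [3, 5, 2, 1, 2, 2, 65, 71, 71, 71, 71, 69, 72, 90, 92, 94, 95, 102, 120, 120]
65 [104, 2, 3, 3, 2, 3, 63, 62, 62, 63, 62, 4, 60, 90, 92, 94, 98, 102, 119, 129]
75 [94, 3, 3, 3, 4, 0, 2, 1, 1, 5, 2, 1, 46, 70, 89, 93, 96, 106, 118, 133]
```

```bash
python3 -m creep '[[[0,0,-0.4],[0,0,0],1],[[0,0,-0.8],[0,0,0],1],[[0,0,-1],[0,0,0],1],[[0,0,-1],[0,0,0],1]]' 
python3 -m creep '[[[-0.3,-0.18,0],[0,0,0],0.8],[[-0.6,-0.36,0],[0,0,0],0.8],[[-0.826,-0.488,0],[0,0,0],0.8],[[-0.826,-0.488,0],[0,0,0],0.8]]'
python3 -m creep '[[[-0.3,-0.18,0],[0,0,0],0.8],[[-0.6,-0.36,0],[0,0,0],0.8],[[-0.826,-0.488,0],[0,0,0],0.8],[[-0.826,-0.488,0],[0,0,0],0.8]]'
python3 -m creep '[[[-0.3,-0.18,0],[0,0,0.1],0.8],[[-0.6,-0.36,0],[0,0,0.207],0.8],[[-0.826,-0.488,0],[0,0,0.207],0.8],[[-0.826,-0.488,0],[0,0,0.207],0.8],[[-0.826,-0.488,0],[0,0,0.207],0.8]]'
python3 plan.py .4636 .2599 .097 145 0
```

```text
time_s: 0.6
tool_pos: [0.1694, 0.5764, 0.4565]
ee_rot: [0.142, 0.99, 0.002, 0.0]
contact_force: [0.2, 0.8, -0.7]
finger_gap: 1.003
grip_force: 0.0
time_s: 1.1
tool_pos: [0.2687, 0.4685, 0.4526]
ee_rot: [0.144, 0.99, -0.001, -0.0]
contact_force: [0.6, 0.6, 0.2]
finger_gap: 0.899
grip_force: 0.0
time_s: 1.6
tool_pos: [0.3664, 0.3644, 0.4528]
ee_rot: [0.144, 0.99, -0.001, -0.001]
contact_force: [0.1, 0.7, 0.0]
finger_gap: 0.906
grip_force: 0.0
time_s: 2.22
tool_pos: [0.4632, 0.2614, 0.4532]
ee_rot: [0.3, 0.954, -0.0, -0.001]
contact_force: [-0.2, 0.3, 0.2]
finger_gap: 0.901
grip_force: 0.0
t 2.23 pos [0.4632 0.2614 0.4532] yaw 145.06 q [0.51 0.17 0.1  1.51 0.   1.12] F [-0.2  0.3  0.2]
shift [-0.011 -0.005  2.375] turn [-0.    -0.001  0.001] mm [ -1.7  -0.7 356.2] deg [-0.  -0.1  0.1]
```

```bash
python3 -m creep '[[[-0.01,-0.005,0.35],[0,0,0],0.8],[[-0.01,-0.005,0.7],[0,0,0],0.8],[[-0.01,-0.005,1],[0,0,0],0.8],[[-0.01,-0.005,1],[0,0,0],0.8]]' 
python3 -m creep '[[[0,0,0.3],[0,0,0],0.8],[[0,0,0.6],[0,0,0],0.8],[[0,0,0.9],[0,0,0],0.8],[[0,0,1],[0,0,0],0.8],[[0,0,1],[0,0,0],0.8]]'
python3 plan.py .4636 .2599 .097 145 0
python3 - <<'E'
from h import *
from cell import manip
for n,(x0,y0,w,h) in {"top":(160,130,160,120),"side":(180,110,130,110)}.items():
    d=manip.get_image(n); cv2.imwrite(f"pics/{n}1.png",cv2.resize(d["color"][y0:y0+h,x0:x0+w,::-1],(400,int(400*h/w)),interpolation=cv2.INTER_CUBIC))
a=cv2.imread("pics/top1.png");b=cv2.imread("pics/side1.png");h=max(a.shape[0],b.shape[0])
p=lambda i:cv2.copyMakeBorder(i,0,h-i.shape[0],0,0,0); cv2.imwrite("pics/both1.png",np.hstack([p(a),p(b)]))
E
```

```text
time_s: 2.72
tool_pos: [0.4616, 0.259, 0.3007]
ee_rot: [0.3, 0.954, -0.002, -0.003]
contact_force: [-0.2, -0.1, -0.3]
finger_gap: 0.899
grip_force: 0.0
time_s: 3.35
tool_pos: [0.465, 0.2595, 0.1549]
ee_rot: [0.3, 0.954, 0.0, 0.0]
contact_force: [1.2, -0.9, 0.1]
finger_gap: 0.9
grip_force: 0.0
t 3.35 pos [0.465  0.2595 0.1549] yaw 145.04 q [ 0.51  0.3  -0.43  0.84  0.    1.12] F [ 1.2 -0.9  0.1]
shift [ 0.009 -0.003  0.386] turn [0. 0. 0.] mm [ 1.4 -0.5 57.9] deg [0. 0. 0.]
```

View pics/both1.png

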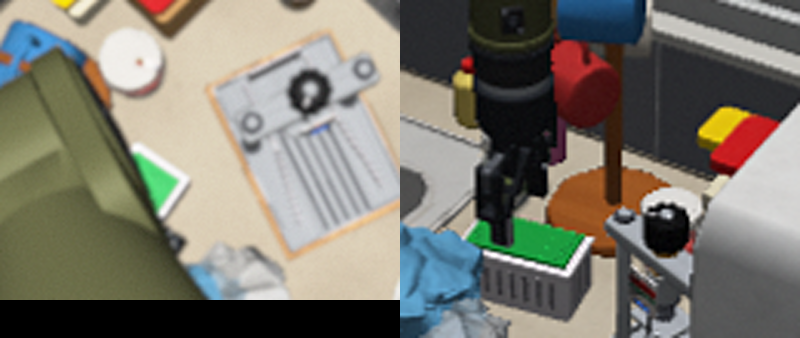

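The side view (right half) shows the open fingers just above the box: the near finger is at (500,240) over the lid's near edge, and the gripper is clear of the red mug. I'll descend and close.

```bash
python3 -m creep '[[[0.005,0,0.1],[0,0,0],0.8],[[0.005,0,0.2],[0,0,0],0.8],[[0.005,0,0.3],[0,0,0],0.8],[[0.005,0,0.38],[0,0,0],0.8],[[0.005,0,0.38],[0,0,0],0.8]]' 
python3 -m creep '[[[0,0,0],[0,0,0],0.3],[[0,0,0],[0,0,0],0.3],[[0,0,0],[0,0,0],0.3],[[0,0,0],[0,0,0],0.3],[[0,0,0],[0,0,0],0.3]]' 60
python3 plan.py .42 .2 .26 205 0
```

```text
time_s: 4.08
tool_pos: [0.4631, 0.2586, 0.0954]
ee_rot: [0.301, 0.954, -0.001, -0.001]
contact_force: [-0.7, 0.7, 0.7]
finger_gap: 0.898
grip_force: 0.0
time_s: 4.7
tool_pos: [0.4647, 0.2596, 0.0975]
ee_rot: [0.301, 0.954, 0.001, 0.001]
contact_force: [1.0, 1.8, 4.2]
finger_gap: 0.743
grip_force: 67.4
t 4.7 pos [0.4647 0.2596 0.0975] yaw 145.0 q [ 0.51  0.36 -0.49  0.72  0.    1.12] F [1.  1.8 4.2]
shift [ 0.016 -0.494 -1.084] turn [ 0.001  0.001 -0.667] mm [   2.4  -74.2 -162.6] deg [  0.1   0.1 -60. ]
```

```bash
python3 -m creep '[[[0,0,-0.1],[0,0,0],0.3],[[0,0,-0.35],[0,0,0],0.3],[[0,0,-0.65],[0,0,0],0.3],[[0,0,-0.9],[0,0,0],0.3],[[0,0,-0.9],[0,0,0],0.3]]' 
python3 plan.py .41 .18 .24 205 0
```

```text
time_s: 5.32
tool_pos: [0.465, 0.2595, 0.2347]
ee_rot: [0.301, 0.954, 0.001, 0.002]
contact_force: [-0.4, 0.0, -5.7]
finger_gap: 0.747
grip_force: 68.1
t 5.33 pos [0.465  0.2595 0.2347] yaw 144.99 q [ 0.51  0.22 -0.33  1.02 -0.    1.12] F [-0.4  0.  -5.7]
shift [-0.004 -0.644 -0.038] turn [ 0.001  0.002 -0.667] mm [ -0.6 -96.6  -5.6] deg [  0.1   0.2 -60. ]
```

```bash
python3 -m creep '[[[0,-0.2,-0.03],[0,0,-0.08],0.3],[[0,-0.45,-0.06],[0,0,-0.18],0.3],[[0,-0.65,-0.06],[0,0,-0.28],0.3],[[0,-0.65,-0.06],[0,0,-0.34],0.3],[[0,-0.65,-0.06],[0,0,-0.34],0.3]]' 
python3 plan.py .45 .05 .24 205 0
```

```text
time_s: 5.95
tool_pos: [0.4068, 0.1784, 0.2393]
ee_rot: [0.039, 0.999, -0.001, -0.001]
contact_force: [-0.2, 0.4, -4.8]
finger_gap: 0.741
grip_force: 68.7
t 5.95 pos [0.4068 0.1784 0.2393] yaw 175.51 q [ 0.41  0.06 -0.51  1.01 -0.    0.49] F [-0.2  0.4 -4.8]
shift [-0.354 -0.831 -0.004] turn [-0.001 -0.002 -0.328] mm [ -53.2 -124.6   -0.6] deg [ -0.1  -0.2 -29.5]
```

```bash
python3 -m creep '[[[-0.12,-0.25,0],[0,0,-0.08],0.3],[[-0.24,-0.55,0],[0,0,-0.18],0.3],[[-0.36,-0.83,0],[0,0,-0.28],0.3],[[-0.36,-0.83,0],[0,0,-0.33],0.3],[[-0.36,-0.83,0],[0,0,-0.33],0.3]]' 
python3 plan.py .4773 .0452 .15 204.9 0
```

```text
time_s: 6.58
tool_pos: [0.452, 0.0506, 0.2398]
ee_rot: [-0.217, 0.976, 0.0, -0.001]
contact_force: [-1.1, -0.3, -5.1]
finger_gap: 0.737
grip_force: 69.5
t 6.58 pos [0.452  0.0506 0.2398] yaw -154.9 q [ 0.11  0.08 -0.48  1.01  0.   -0.33] F [-1.1 -0.3 -5.1]
shift [-0.139 -0.104  0.598] turn [ 0.    -0.001  0.002] mm [-20.9 -15.7  89.8] deg [ 0.  -0.1  0.2]
```

```bash
python3 -m creep '[[[-0.07,-0.05,0.15],[0,0,0],0.3],[[-0.14,-0.104,0.35],[0,0,0],0.3],[[-0.14,-0.104,0.5],[0,0,0],0.3],[[-0.14,-0.104,0.6],[0,0,0],0.3],[[-0.14,-0.104,0.6],[0,0,0],0.3]]' 
python3 plan.py .4773 .0452 .1165 204.9 0
python3 - <<'E'
from h import *
from cell import manip
im=[]
for n,(x0,y0,w,h) in {"top":(240,130,120,120),"side":(200,170,120,110)}.items():
    d=manip.get_image(n); np.savez(f"pics/{n}2.npz",**d);im.append(cv2.resize(d["color"][y0:y0+h,x0:x0+w,::-1],(400,400),interpolation=cv2.INTER_CUBIC))
cv2.imwrite("pics/both2.png",np.hstack(im))
E
```

```text
time_s: 7.2
tool_pos: [0.4768, 0.0462, 0.1497]
ee_rot: [-0.219, 0.976, 0.0, -0.001]
contact_force: [-0.1, -0.3, -3.9]
finger_gap: 0.741
grip_force: 69.3
t 7.2 pos [0.4768 0.0462 0.1497] yaw -154.71 q [ 0.1   0.21 -0.56  0.8  -0.   -0.34] F [-0.1 -0.3 -3.9]
shift [-0.    -0.008  0.221] turn [ 0.001 -0.002  0.004] mm [-0.1 -1.2 33.2] deg [ 0.1 -0.2  0.4]
```

View pics/both2.png

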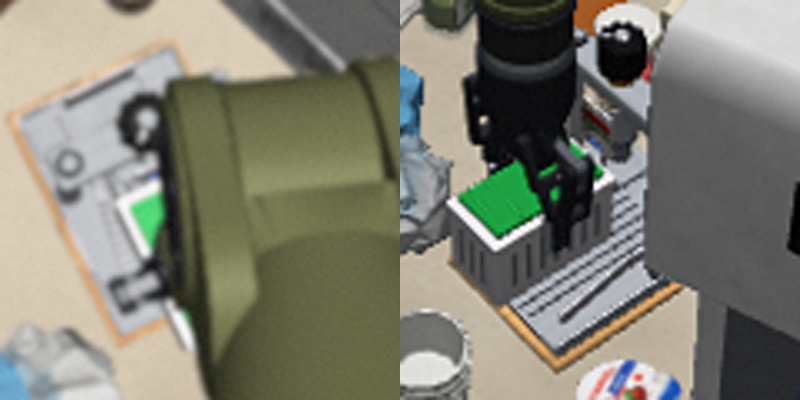

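The top half shows the hand over the front of the tray. The side half shows the box's rear rim corners at (450,203) and (497,247), hovering above the rails. Next I'll check the lateral offset against the rails in the same camera.

Run:
```python
from h import *
T=load("top2");S=load("side2");a=.435;o=np.array([.5626,.0848]);E=np.array([[np.cos(a),np.sin(a)],[-np.sin(a),np.cos(a)]]).T
pf=lambda X:((X[:,:2]-o)@E*1e3).round(1).tolist()
sp=lambda u,v:[190+(u+.5)/5-.5,170+(v+.5)/5-.5]; s2=lambda u,v:[200+u*.3,170+v*.275]
tp=lambda u,v:[180+(u+.5)/5-.5,130+(v+.5)/5-.5]; t2=lambda u,v:[240+u*.3,130+v*.3]
print("rails side",pf(atz(S,[sp(190,340),sp(293,435)],.03)))
print("rails top",pf(atz(T,[tp(495,450),tp(657,372)],.03)))
print("box rear rim corners side",pf(atz(S,[s2(450-400,203),s2(497-400,249)],.116)))
print("box front-left rim corner top",pf(atz(T,[t2(118,205)],.116)))
for D,n in((S,"s"),(T,"t")):
    m=cv2.inRange(cv2.cvtColor(D["color"],cv2.COLOR_RGB2HSV),(50,120,90),(80,255,255)); p=np.argwhere(m)[:,::-1]
    p=p[(p[:,0]>200)&(p[:,0]<340)&(p[:,1]>150)&(p[:,1]<260)]; q=np.array(pf(atz(D,p,.122))); print(n,len(q),np.percentile(q,[0.5,3,50,97,99.5],axis=0).round(1).tolist())
print("tcp",pf(np.array([[.4768,.0462,0]])))
```

```text
rails side [[-100.1, 42.6], [-99.7, -49.7]]
rails top [[-96.9, 49.8], [-96.9, -43.1]]
box rear rim corners side [[-149.5, 27.7], [-148.4, -32.6]]
box front-left rim corner top [[-35.1, 32.8]]
s 308 [[-144.3, -25.1], [-143.1, -23.9], [-116.4, 2.2], [-46.3, 25.7], [-38.9, 27.0]]
t 87 [[-70.0, 3.2], [-67.1, 5.5], [-50.8, 16.6], [-40.6, 24.9], [-40.0, 25.1]]
tcp [[-94.1, 1.2]]
```

```bash
python3 -m creep '[[[0,-0.005,0.06],[0,0,0],0.3],[[0,-0.005,0.12],[0,0,0],0.3],[[0,-0.005,0.17],[0,0,0],0.3],[[0,-0.005,0.2],[0,0,0],0.3],[[0,-0.005,0.2],[0,0,0],0.3]]' 
python3 plan.py .4773 .0452 .1165 204.9 0
```

```text
time_s: 7.92
tool_pos: [0.478, 0.0451, 0.1204]
ee_rot: [-0.219, 0.976, 0.0, -0.0]
contact_force: [0.3, 0.1, -4.2]
finger_gap: 0.744
grip_force: 69.4
t 7.92 pos [0.478  0.0451 0.1204] yaw -154.71 q [ 0.09  0.25 -0.59  0.73  0.   -0.35] F [ 0.3  0.1 -4.2]
shift [0.004 0.002 0.026] turn [ 0.    -0.001  0.004] mm [0.6 0.4 3.9] deg [ 0.  -0.1  0.4]
```

```bash
python3 -m creep '[[[0,0,0.01],[0,0,0],0.3],[[0,0,0.015],[0,0,0],0.3]]'; python3 -m creep '[[[0,0,0.007],[0,0,0],0.3],[[0,0,0.01],[0,0,0],0.3]]' 20
python3 -m creep '[[[0,0,0],[0,0,0],0.5],[[0,0,0],[0,0,0],0.6],[[0,0,0],[0,0,0],0.8],[[0,0,0],[0,0,0],0.8]]'
python3 - <<'E'
from h import *
from cell import manip
im=[]
for n,(x0,y0,w,h) in {"top":(240,130,120,120),"side":(200,170,120,110)}.items():
    d=manip.get_image(n); np.savez(f"pics/{n}3.npz",**d);im.append(cv2.resize(d["color"][y0:y0+h,x0:x0+w,::-1],(400,400),interpolation=cv2.INTER_CUBIC))
cv2.imwrite("pics/both3.png",np.hstack(im))
E
```

```text
time_s: 8.18
tool_pos: [0.4786, 0.0452, 0.1188]
ee_rot: [-0.219, 0.976, -0.0, 0.0]
contact_force: [0.2, 0.8, -4.5]
finger_gap: 0.735
grip_force: 69.4
time_s: 8.43
tool_pos: [0.4788, 0.0453, 0.1183]
ee_rot: [-0.219, 0.976, 0.0, 0.001]
contact_force: [-3.7, 0.5, 11.7]
finger_gap: 0.741
grip_force: 71.1
time_s: 8.93
tool_pos: [0.4784, 0.0452, 0.1171]
ee_rot: [-0.219, 0.976, -0.0, 0.0]
contact_force: [-0.0, 0.4, -0.5]
finger_gap: 0.901
grip_force: 0.0
```

View pics/both3.png

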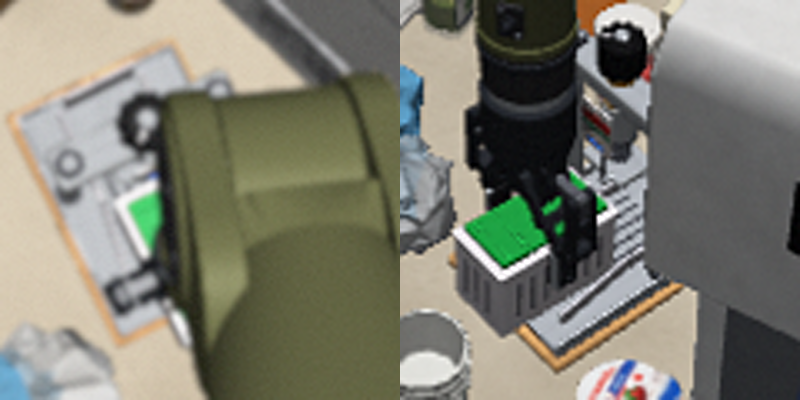

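The box is down between the rails and the fingers are open; the side half shows its rear rim at (455,230)–(505,272). Now I'll retreat upwards and come in behind it.

```bash
python3 -m creep '[[[0,0,-0.25],[0,0,0],0.8],[[0,0,-0.55],[0,0,0],0.8],[[0,0,-0.55],[0,0,0],0.8]]'
python3 -m creep '[[[0.3,0,0],[0,0,0],0],[[0.53,0.02,0],[0,0,0],-1],[[0.53,0.02,0],[0,0,0],-1],[[0.53,0.02,0],[0,0,0],-1],[[0.53,0.02,0],[0,0,0],-1]]'
python3 plan.py .4027 .016 .115 204.9 0
python3 - <<'E'
from h import *
from cell import manip
S=manip.get_image("side"); np.savez("pics/side4.npz",**S)
a=.435;o=np.array([.5626,.0848]);E=np.array([[np.cos(a),np.sin(a)],[-np.sin(a),np.cos(a)]]).T
m=cv2.inRange(cv2.cvtColor(S["color"],cv2.COLOR_RGB2HSV),(50,120,90),(80,255,255)); p=np.argwhere(m)[:,::-1]
p=p[(p[:,0]>200)&(p[:,0]<340)&(p[:,1]>150)&(p[:,1]<260)]
X=atz(S,p,.09)[:,:2]; q=(X-o)@E*1e3; print(len(q),q.mean(0),np.percentile(q,[1,99],axis=0)); print(cv2.minAreaRect(q.astype(np.float32)))
E
```

```text
time_s: 9.4
tool_pos: [0.4808, 0.0454, 0.203]
ee_rot: [-0.219, 0.976, -0.0, 0.003]
contact_force: [0.3, 0.4, -0.1]
finger_gap: 0.9
grip_force: 0.0
time_s: 10.02
tool_pos: [0.4061, 0.0141, 0.1995]
ee_rot: [-0.219, 0.976, -0.0, 0.0]
contact_force: [-0.2, 0.5, -0.1]
finger_gap: -0.0
grip_force: 0.0
t 10.03 pos [0.4061 0.0141 0.1995] yaw -154.69 q [ 0.03  0.03 -0.64  0.9   0.   -0.41] F [-0.2  0.5 -0.1]
shift [0.015 0.021 0.564] turn [-0.     0.     0.005] mm [ 2.3  3.1 84.5] deg [-0.   0.   0.4]
539 [-89.96365111  -1.70863287] [[-140.22707432  -27.35780072]
 [ -37.64089669   24.83369906]]
((-88.51895904541016, -1.7640247344970703), (52.88311767578125, 104.46870422363281), 88.32701110839844)
```

```bash
python3 -m creep '[[[0.015,0.02,0.2],[0,0,0.005],-1],[[0.015,0.02,0.4],[0,0,0.005],-1],[[0.015,0.02,0.56],[0,0,0.005],-1],[[0.015,0.02,0.56],[0,0,0.005],-1]]'
python3 -m creep '[[[-0.05,0,0],[0,0,0],-1],[[-0.1,0,0],[0,0,0],-1],[[-0.15,0,0],[0,0,0],-1],[[-0.2,0,0],[0,0,0],-1],[[-0.2,0,0],[0,0,0],-1]]'
python3 -m creep '[[[-0.05,0,0],[0,0,0],-1],[[-0.1,0,0],[0,0,0],-1],[[-0.15,0,0],[0,0,0],-1],[[-0.2,0,0],[0,0,0],-1],[[-0.2,0,0],[0,0,0],-1]]'
cat > lid.py <<'E'
from h import *
from cell import manip
S=manip.get_image("side")
a=.435;o=np.array([.5626,.0848]);E=np.array([[np.cos(a),np.sin(a)],[-np.sin(a),np.cos(a)]]).T
m=cv2.inRange(cv2.cvtColor(S["color"],cv2.COLOR_RGB2HSV),(50,120,90),(80,255,255)); p=np.argwhere(m)[:,::-1]
p=p[(p[:,0]>200)&(p[:,0]<340)&(p[:,1]>150)&(p[:,1]<260)]
X=atz(S,p,.088)[:,:2]; q=(X-o)@E*1e3; print("lid",len(q),np.percentile(q,[1,50,99],axis=0).round(1).tolist(),cv2.minAreaRect(q.astype(np.float32)))
s=manip.sense(); P=s["tool_pos"]; print("tcp press",((P[:2]-o)@E*1e3).round(1),"z",P[2].round(4),"F press",(s["contact_force"][:2]@E).round(1),"t",s["time_s"])
E
python3 lid.py
```

```text
time_s: 10.58
tool_pos: [0.4008, 0.0158, 0.1142]
ee_rot: [-0.215, 0.977, 0.0, -0.002]
contact_force: [0.5, -0.2, -0.2]
finger_gap: -0.002
grip_force: 0.0
time_s: 11.2
tool_pos: [0.4302, 0.0286, 0.1159]
ee_rot: [-0.215, 0.977, 0.0, 0.001]
contact_force: [0.3, 0.6, -0.7]
finger_gap: 0.0
grip_force: 0.0
time_s: 11.82
tool_pos: [0.4576, 0.0413, 0.1159]
ee_rot: [-0.215, 0.977, 0.0, 0.001]
contact_force: [-0.1, 0.6, -0.4]
finger_gap: 0.001
grip_force: 0.0
lid 295 [[-89.6, -27.8], [-44.1, -5.6], [3.0, 24.2]] ((-44.1363639831543, -1.6018390655517578), (52.92148971557617, 103.09146118164062), 89.47993469238281)
tcp press [-113.8    4.8] z 0.1159 F press [0.1 0.5] t 11.875
```

```bash
python3 -m creep '[[[0.12,-0.01,0.01],[0,-0.05,0],-1],[[0.22,-0.025,0.02],[0,-0.12,0],-1],[[0.22,-0.025,0.03],[0,-0.2,0],-1],[[0.22,-0.025,0.03],[0,-0.222,0],-1],[[0.22,-0.025,0.03],[0,-0.222,0],-1]]'
python3 plan.py .4576 .0413 .11 205 -20; python3 lid.py
```

```text
time_s: 12.5
tool_pos: [0.4276, 0.0234, 0.1114]
ee_rot: [-0.212, 0.962, 0.037, 0.17]
contact_force: [0.1, -0.4, -0.2]
finger_gap: 0.003
grip_force: 0.0
t 12.5 pos [0.4276 0.0234 0.1114] yaw -155.19 q [-0.04 -0.   -0.98  0.27  0.16 -0.45] F [ 0.1 -0.4 -0.2]
shift [-0.214  0.025  0.088] turn [-0.001  0.    -0.002] mm [-32.2   3.7  13.2] deg [-0.1  0.  -0.2]
lid 416 [[-95.9, -27.8], [-55.8, -3.4], [2.8, 24.2]] ((-43.45083999633789, -1.7572689056396484), (52.90397644042969, 106.75178527832031), 89.75057220458984)
tcp press [-147.7    1. ] z 0.1116 F press [-0.4 -1. ] t 12.55
```

```bash
python3 -m creep '[[[-0.06,0,0.022],[0,0,0],-1],[[-0.12,0,0.044],[0,0,0],-1],[[-0.18,0,0.066],[0,0,0],-1],[[-0.24,0,0.087],[0,0,0],-1],[[-0.24,0,0.087],[0,0,0],-1]]'
python3 lid.py
```

```text
time_s: 13.18
tool_pos: [0.464, 0.0403, 0.1114]
ee_rot: [-0.212, 0.962, 0.037, 0.17]
contact_force: [0.3, 0.4, 1.0]
finger_gap: 0.001
grip_force: 0.0
lid 284 [[-68.2, -27.5], [-40.4, -2.4], [34.8, 24.5]] ((-15.88852310180664, -2.7356948852539062), (52.52983093261719, 105.34362030029297), 87.93911743164062)
tcp press [-108.6    1.2] z 0.1114 F press [-0.  -0.1] t 13.225
```

```bash
python3 -m creep '[[[-0.015,0,0.006],[0,0,0],-1],[[-0.03,0,0.011],[0,0,0],-1],[[-0.045,0,0.016],[0,0,0],-1],[[-0.06,0,0.022],[0,0,0],-1],[[-0.06,0,0.022],[0,0,0],-1]]'
python3 lid.py
python3 -m creep '[[[-0.006,0,0.002],[0,0,0],-1],[[-0.012,0,0.004],[0,0,0],-1],[[-0.012,0,0.004],[0,0,0],-1]]'
python3 lid.py
```

```text
time_s: 13.85
tool_pos: [0.4716, 0.0438, 0.1111]
ee_rot: [-0.212, 0.962, 0.037, 0.17]
contact_force: [-0.5, 0.2, -0.8]
finger_gap: 0.002
grip_force: 0.5
lid 247 [[-60.7, -27.5], [-35.9, -2.1], [37.8, 24.4]] ((-11.193897247314453, -2.6394882202148438), (51.609378814697266, 100.4732437133789), 86.91606140136719)
tcp press [-99.8   1.2] z 0.1112 F press [-0.7 -0.5] t 13.9
time_s: 14.28
tool_pos: [0.4732, 0.0446, 0.1112]
ee_rot: [-0.212, 0.962, 0.037, 0.169]
contact_force: [-1.1, -1.1, -1.3]
finger_gap: 0.001
grip_force: 0.9
lid 236 [[-58.9, -27.3], [-35.2, -2.2], [37.3, 24.1]] ((-10.151912689208984, -2.6948394775390625), (51.60781478881836, 98.38636016845703), 86.91609191894531)
tcp press [-98.1   1.2] z 0.1112 F press [-1.9 -0.2] t 14.325
```

```bash
python3 -m creep '[[[-0.006,0,0.002],[0,0,0],-1],[[-0.012,0,0.004],[0,0,0],-1],[[-0.012,0,0.004],[0,0,0],-1]]'
python3 -m creep '[[[-0.004,0,0.0015],[0,0,0],-1],[[-0.006,0,0.002],[0,0,0],-1]]'
python3 lid.py
```

```text
time_s: 14.7
tool_pos: [0.475, 0.0454, 0.1113]
ee_rot: [-0.212, 0.962, 0.037, 0.17]
contact_force: [-1.2, -0.8, -1.6]
finger_gap: -0.003
grip_force: 0.7
time_s: 14.95
tool_pos: [0.4757, 0.0457, 0.1113]
ee_rot: [-0.212, 0.962, 0.037, 0.169]
contact_force: [-1.2, -0.8, -1.3]
finger_gap: -0.004
grip_force: 1.0
lid 226 [[-56.2, -27.5], [-33.8, -1.9], [37.9, 24.4]] ((-8.139595031738281, -1.2737007141113281), (96.80618286132812, 52.98593521118164), 0.08530641347169876)
tcp press [-95.2   1.2] z 0.1113 F press [-1.3 -0.2] t 15.0
```

Only sliding friction (about 1.3 N) so far, with about 2 mm left by the lid. I'll continue in half-millimetre steps.

```bash
python3 -m creep '[[[-0.003,0,0.001],[0,0,0],-1],[[-0.006,0,0.002],[0,0,0],-1]]' | grep -E "pos|contact"
python3 -m creep '[[[-0.003,0,0.001],[0,0,0],-1],[[-0.004,0,0.0015],[0,0,0],-1]]'| grep -E "pos|contact"
python3 lid.py
```

```text
tool_pos: [0.4766, 0.0461, 0.1113]
contact_force: [-1.5, -1.4, -0.5]
tool_pos: [0.4771, 0.0464, 0.1112]
contact_force: [-2.7, -0.9, -0.3]
lid 217 [[-54.7, -27.4], [-32.9, -2.1], [37.9, 24.4]] ((-7.903053283691406, -1.945831298828125), (53.34563446044922, 93.97574615478516), 86.91609191894531)
tcp press [-93.8   1.2] z 0.1112 F press [-3.3 -0.7] t 15.55
```

```bash
python3 -m creep '[[[-0.002,0,0.0007],[0,0,0],-1],[[-0.004,0,0.0015],[0,0,0],-1]]'| grep -E "pos|contact"
```

```text
tool_pos: [0.4773, 0.0465, 0.1112]
contact_force: [-6.1, -3.9, 3.6]
```

```bash
python3 -m creep '[[[-0.001,0,0.0004],[0,0,0],-1],[[-0.002,0,0.0007],[0,0,0],-1]]'| grep -E "pos|contact"; python3 lid.py
```

```text
tool_pos: [0.4773, 0.0465, 0.1111]
contact_force: [-8.1, -3.6, 4.8]
lid 217 [[-54.7, -27.4], [-32.9, -2.1], [37.9, 24.4]] ((-7.903053283691406, -1.945831298828125), (53.34563446044922, 93.97574615478516), 86.91609191894531)
tcp press [-93.5   1.2] z 0.1111 F press [-7.6  0. ] t 16.1
```

```bash
python3 -m creep '[[[-0.0015,0,0.0005],[0,0,0],-1],[[-0.003,0,0.001],[0,0,0],-1],[[-0.003,0,0.001],[0,0,0],-1]]'| grep -E "pos|contact"
python3 -m creep '[[[0.01,0,-0.004],[0,0,0],-1],[[0.1,0,-0.036],[0,0,0],-1],[[0.25,0,-0.1],[0,0,0],-1],[[0.25,0,-0.1],[0,0,0],-1]]'| grep -E "pos|contact"; python3 lid.py; python3 plan.py .43 .023 .33 205 0
```

```text
tool_pos: [0.4774, 0.0465, 0.1111]
contact_force: [-10.1, -5.1, 6.6]
tool_pos: [0.4404, 0.0296, 0.1125]
contact_force: [0.6, 0.3, 1.2]
lid 218 [[-54.4, -27.6], [-32.8, -1.9], [37.9, 24.4]] ((-7.866462707519531, -1.9490776062011719), (53.3472785949707, 93.90021514892578), 86.91342163085938)
tcp press [-132.7    1. ] z 0.113 F press [0.2 0.1] t 17.025
t 17.02 pos [0.4419 0.0298 0.113 ] yaw -155.19 q [-0.02  0.02 -0.96  0.28  0.15 -0.43] F [0.1 0.2 0.9]
shift [-0.411 -0.009 -1.39 ] turn [-0.001  0.223 -0.002] mm [ -61.6   -1.3 -208.5] deg [-0.  20.1 -0.2]
```

```bash
python3 -m creep '[[[-0.07,0,-0.2],[0,0,0],-1],[[-0.14,0,-0.45],[0,0,0],-1],[[-0.205,-0.004,-0.695],[0,0,0],-1],[[-0.205,-0.004,-0.695],[0,0,0],-1]]'| grep -E "pos|contact"
python3 -m creep '[[[-0.1,0,-0.35],[0,0.1,0],-1],[[-0.205,-0.004,-0.695],[0,0.2,0],-1],[[-0.205,-0.004,-0.695],[0,0.223,0],-1],[[-0.205,-0.004,-0.695],[0,0.223,0],-1]]'| grep -E "pos|contact"
python3 plan.py .562 .0852 .33 249 0
python3 - <<'E'
from h import *
from cell import manip
o=[]
for n,(x0,y0,w,h) in {"side":(235,185,60,60),"top":(250,140,70,70)}.items():
    d=[manip.get_image(n) for _ in range(4 if n=="side" else 1)]; c=np.mean([x["color"] for x in d],0).astype(np.uint8)
    np.savez(f"pics/{n}5.npz",**{**d[0],"color":c}); o.append(cv2.resize(c[y0:y0+h,x0:x0+w,::-1],(400,400),interpolation=cv2.INTER_CUBIC))
cv2.imwrite("pics/both5.png",np.hstack(o))
E
```

```text
tool_pos: [0.4393, 0.0267, 0.2252]
contact_force: [-0.2, -0.9, 0.4]
tool_pos: [0.4317, 0.0239, 0.329]
contact_force: [0.2, -0.1, -0.3]
t 18.02 pos [0.4317 0.0239 0.329 ] yaw -155.1 q [ 0.06 -0.01 -0.37  1.21 -0.   -0.38] F [ 0.2 -0.1 -0.3]
shift [-0.96   0.005 -0.007] turn [ 0.    -0.001 -0.49 ] mm [-144.     0.7   -1.1] deg [  0.   -0.  -44.1]
```

View pics/both5.png

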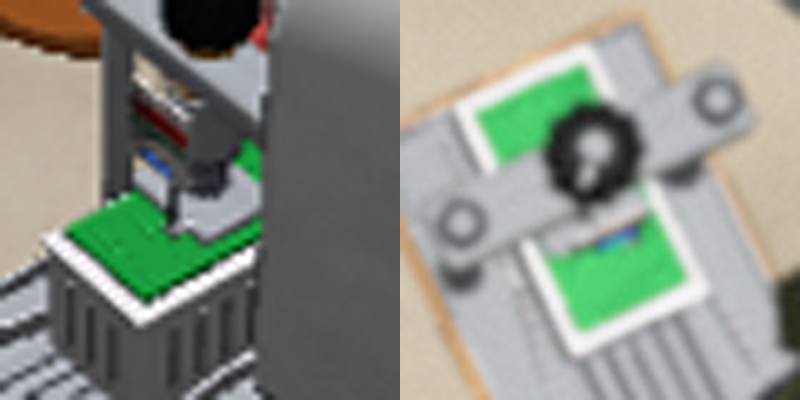

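The gauge is visible in the side crop: the blue pointer at (155,160), the dark green band at about (155,138), and red at (158,118) (6.67x zoom). The box stands home under the bridge, square in the top crop. Next I'll write a gauge reader and go to the knob.

```bash
cat > gauge.py <<'E'
from h import *
import sys
def cen(c,kind,w):
    x0,y0,x1,y1=w; a=c[y0:y1,x0:x1].astype(float); R,G,B=a[...,0],a[...,1],a[...,2]
    q=(B-np.maximum(R,G)-25 if kind=="b" else R-np.maximum(G,B)-20).clip(0); v,u=np.mgrid[y0:y1,x0:x1]
    return (q*u).sum()/q.sum(),(q*v).sum()/q.sum(),q.sum()
def read(c):
    return cen(c,"b",(252,203,266,222)),cen(c,"r",(252,196,265,216))
def vscale(d): 
    p=proj(d,[[.54,.073,.115],[.54,.073,.127]]); return (p[0,1]-p[1,1])/12
if __name__=="__main__":
    from cell import manip
    b5=load("side5"); b0,r0=read(b5["color"]); n=int(sys.argv[1])
    c=np.mean([manip.get_image("side")["color"] for _ in range(n)],0); b,r=read(c); k=vscale(b5)
    s=manip.sense()
    print("blue",np.round(b,2),"red",np.round(r,2),"defl mm %.2f"%(((r[1]-b[1])-(r0[1]-b0[1]))/k),"pointer down mm %.2f plate down mm %.2f"%((b[1]-b0[1])/k,(r[1]-r0[1])/k),"t",s["time_s"],"q6 %.3f"%s["q"][5], "M",s["moment"].round(2),"k %.3f"%k)
E
python3 -m creep '[[[-0.3,0,0],[0,0,-0.1],-1],[[-0.6,0,0],[0,0,-0.2],-0.1],[[-0.96,0.005,0],[0,0,-0.3],0.4],[[-0.96,0.005,0],[0,0,-0.4],0.4],[[-0.96,0.005,0],[0,0,-0.49],0.4]]'| grep -E "pos|gap"
python3 -m creep '[[[0,0,0],[0,0,-0.11],0.4],[[0,0,0],[0,0,-0.22],0.4],[[0,0,0],[0,0,-0.33],0.4],[[0,0,0],[0,0,-0.44],0.4],[[0,0,0],[0,0,-0.55],0.4]]'| grep -E "pos|gap"
python3 -m creep '[[[0,0,0],[0,0,-0.11],0.4],[[0,0,0],[0,0,-0.22],0.4],[[0,0,0],[0,0,-0.33],0.4],[[0,0,0],[0,0,-0.44],0.4],[[0,0,0],[0,0,-0.5],0.4]]'| grep -E "pos|gap"
python3 -m creep '[[[0,0,0],[0,0,0],0.4],[[0,0,0],[0,0,0],0.4]]' | grep -E "pos|gap"
python3 plan.py .562 .0852 .264 349 0; python3 gauge.py 1;python3 gauge.py 1
python3 - <<'E'
from h import *
# refine knob centre: dark blob in top view, on the knob-top plane
d=load("top5"); g=d["color"].max(2); m=(g<60).astype(np.uint8); m[:148]=0;m[183:]=0;m[:,:270]=0;m[:,300:]=0
k,l,s,c=cv2.connectedComponentsWithStats(m); i=1+s[1:,4].argmax(); (x,y),r=cv2.minEnclosingCircle(np.argwhere(l==i)[:,::-1].astype(np.float32)); print(s[i],(x,y),r,atz(d,[[x,y]],.213))
E
```

```text
tool_pos: [0.5604, 0.0846, 0.3282]
finger_gap: 0.708
tool_pos: [0.56, 0.0841, 0.3289]
finger_gap: 0.7
tool_pos: [0.56, 0.0841, 0.3289]
finger_gap: 0.701
tool_pos: [0.5602, 0.0843, 0.3292]
finger_gap: 0.702
t 20.4 pos [0.5602 0.0843 0.3292] yaw -16.66 q [ 0.15  0.24 -0.08  1.25 -0.   -2.7 ] F [-0.  -0.3 -0.2]
shift [ 0.01  -0.01   0.435] turn [ 0.001  0.001 -0.063] mm [ 1.5 -1.4 65.2] deg [ 0.1  0.1 -5.7]
blue [258.11 209.01 202.  ] red [259.49 203.52 391.  ] defl mm -0.03 pointer down mm 0.02 plate down mm -0.01 t 20.45 q6 -2.702 M [-0.06  0.05 -0.03] k 0.275
blue [258.12 209.01 208.  ] red [259.51 203.51 385.  ] defl mm -0.07 pointer down mm 0.02 plate down mm -0.05 t 20.5 q6 -2.702 M [0.   0.04 0.02] k 0.275
[276 159  16  17 116] (283.27777099609375, 166.88888549804688) 8.211243629455566 [[0.5597611  0.08589951 0.213     ]]
```

```bash
python3 plan.py .5608 .0856 .256 343.3 0
python3 -m creep '[[[0.002,-0.01,0.15],[0,0,0],0.4],[[0.002,-0.01,0.3],[0,0,0],0.4],[[0.002,-0.01,0.42],[0,0,0],0.4],[[0.002,-0.01,0.487],[0,0,0],0.4],[[0.002,-0.01,0.487],[0,0,0],0.4]]'| grep -E "pos|gap|cont"
python3 -m creep '[[[0,0,0],[0,0,0],-0.4],[[0,0,0],[0,0,0],-0.4],[[0,0,0],[0,0,0],-0.4],[[0,0,0],[0,0,0],-0.4],[[0,0,0],[0,0,0],-0.4]]' 40
python3 gauge.py 1
```

```text
t 20.5 pos [0.5603 0.0844 0.3293] yaw -16.62 q [ 0.15  0.24 -0.08  1.25 -0.   -2.7 ] F [-0.8  0.2  0.2]
shift [ 0.001 -0.009  0.488] turn [0.001 0.001 0.001] mm [ 0.2 -1.4 73.3] deg [0.1 0.1 0.1]
tool_pos: [0.5607, 0.0857, 0.2558]
contact_force: [0.2, 0.2, -0.4]
finger_gap: 0.699
time_s: 21.75
tool_pos: [0.5616, 0.0859, 0.2573]
ee_rot: [0.99, -0.144, 0.0, 0.0]
contact_force: [-0.5, 0.5, 6.6]
finger_gap: 0.461
grip_force: 40.3
blue [258.13 209.02 210.  ] red [259.52 203.48 397.  ] defl mm -0.17 pointer down mm 0.03 plate down mm -0.14 t 21.8 q6 -2.701 M [-0.04  0.2   0.03] k 0.275
```

```bash
python3 -m creep '[[[0,0,0],[0,0,0.1],-0.4],[[0,0,0],[0,0,0.2],-0.4],[[0,0,0],[0,0,0.3],-0.4],[[0,0,0],[0,0,0.4],-0.4],[[0,0,0],[0,0,0.5],-0.4]]' | grep -E "pos|cont|grip"; python3 gauge.py 1
python3 -m creep '[[[0,0,0],[0,0,0.1],-0.4],[[0,0,0],[0,0,0.2],-0.4],[[0,0,0],[0,0,0.3],-0.4],[[0,0,0],[0,0,0.4],-0.4],[[0,0,0],[0,0,0.5],-0.4]]' | grep -E "pos|cont|grip"; python3 gauge.py 1
```

```text
tool_pos: [0.5621, 0.0865, 0.2573]
contact_force: [1.2, 2.1, 3.7]
grip_force: 40.4
blue [257.84 209.61 248.  ] red [259.42 204.07 422.  ] defl mm -0.17 pointer down mm 2.18 plate down mm 2.01 t 22.475 q6 -1.906 M [ 0.57 -0.22 -0.15] k 0.275
tool_pos: [0.5629, 0.0866, 0.2573]
contact_force: [5.6, 3.4, 2.1]
grip_force: 40.2
blue [257.91 209.72 287.  ] red [259.02 204.67 452.  ] defl mm 1.59 pointer down mm 2.57 plate down mm 4.16 t 23.15 q6 -1.122 M [ 0.62 -0.79 -0.15] k 0.275
```

```bash
python3 -m creep '[[[0,0,0],[0,0,0.1],-0.4],[[0,0,0],[0,0,0.2],-0.4],[[0,0,0],[0,0,0.3],-0.4],[[0,0,0],[0,0,0.4],-0.4],[[0,0,0],[0,0,0.5],-0.4]]' | grep -E "pos|cont|grip"; python3 gauge.py 1
python3 -m creep '[[[0,0,0],[0,0,0.1],-0.4],[[0,0,0],[0,0,0.2],-0.4],[[0,0,0],[0,0,0.3],-0.4],[[0,0,0],[0,0,0.4],-0.4],[[0,0,0],[0,0,0.4],-0.4]]' | grep -E "pos|cont|grip"; python3 gauge.py 1
python3 - <<'E'
from h import *
from cell import manip
c=np.mean([manip.get_image("side")["color"] for _ in range(2)],0).astype(np.uint8); np.savez("pics/side6.npz",color=c)
a=load("side5")["color"]; f=lambda i:cv2.resize(i[190:220,245:275,::-1],(400,400),interpolation=cv2.INTER_NEAREST)
cv2.imwrite("pics/g6.png",np.hstack([f(a),f(c)]))
for i in(a,c):
  print([(v,i[v,257:262].mean(0).astype(int).tolist()) for v in range(196,216)])
E
```

```text
tool_pos: [0.5636, 0.0861, 0.2573]
contact_force: [6.2, 0.4, 1.0]
grip_force: 40.0
blue [257.91 209.71 295.  ] red [259.54 205.53 440.  ] defl mm 4.76 pointer down mm 2.53 plate down mm 7.28 t 23.825 q6 -0.337 M [ 0.34 -1.3  -0.08] k 0.275
tool_pos: [0.5637, 0.0855, 0.2574]
contact_force: [7.5, -1.9, 0.4]
grip_force: 40.1
blue [257.99 209.77 291.  ] red [259.34 205.72 451.  ] defl mm 5.21 pointer down mm 2.77 plate down mm 7.98 t 24.5 q6 0.282 M [-0.15 -1.45 -0.08] k 0.275
[(196, [117, 109, 100]), (197, [146, 134, 120]), (198, [137, 130, 119]), (199, [138, 135, 132]), (200, [113, 113, 113]), (201, [108, 94, 94]), (202, [78, 48, 48]), (203, [60, 32, 30]), (204, [54, 29, 25]), (205, [42, 29, 24]), (206, [55, 56, 50]), (207, [63, 65, 62]), (208, [67, 79, 101]), (209, [70, 75, 97]), (210, [90, 105, 132]), (211, [122, 127, 140]), (212, [140, 142, 149]), (213, [127, 129, 135]), (214, [111, 112, 118]), (215, [77, 98, 86])]
[(196, [117, 108, 100]), (197, [139, 124, 107]), (198, [150, 139, 123]), (199, [166, 159, 145]), (200, [179, 172, 159]), (201, [180, 174, 164]), (202, [150, 145, 140]), (203, [127, 124, 124]), (204, [117, 103, 103]), (205, [86, 59, 59]), (206, [74, 35, 34]), (207, [55, 28, 25]), (208, [39, 24, 21]), (209, [45, 52, 73]), (210, [41, 65, 99]), (211, [53, 65, 94]), (212, [80, 79, 83]), (213, [92, 91, 93]), (214, [107, 107, 111]), (215, [100, 102, 106])]
```

View pics/g6.png

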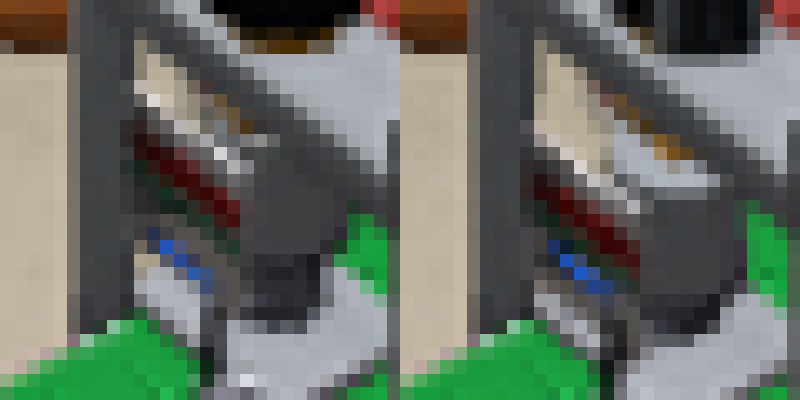

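The zoom shows the pointer just below or at the lower edge of the green band. The red-band profile moved by about 3.1 px (11.3 mm), which matches 2.98 rad with no slip; my red centroid was disturbed by an orange object behind. The pointer dropped about 2.7 mm, so deflection is about 8.6 mm and needs about 0.9 rad more.

```bash
python3 -m creep '[[[0,0,0],[0,0,0.1],-0.4],[[0,0,0],[0,0,0.2],-0.4],[[0,0,0],[0,0,0.3],-0.4],[[0,0,0],[0,0,0.4],-0.4],[[0,0,0],[0,0,0.4],-0.4]]' | grep -E "pos|cont|grip"; python3 gauge.py 1
python3 - <<'E'
from h import *
from cell import manip
from scipy.optimize import least_squares
c=manip.get_image("side")["color"]; np.savez("pics/side7.npz",color=c)
A=load("side5")["color"].astype(float);
def shift(A,C,ch,rows,cols):  # vertical shift of band profile per column block
    v=np.arange(*rows); u=slice(*cols)
    P=ch(A)[:,u].mean(1); Q=ch(C)[:,u].mean(1); vv=np.arange(len(P))
    best=min(((np.sum((np.interp(v,vv+s,P)*g+o-Q[v])**2),s) for s in np.arange(-.5,5.5,.05) for g,o in [np.linalg.lstsq(np.c_[np.interp(v,vv+s,P),np.ones(len(v))],Q[v],rcond=None)[0]]))
    return best[1]
blue=lambda I:(I[...,2]-I[...,0]); red=lambda I:I[...,0]-I[...,1]
for n in("side6","side7"):
    C=load(n)["color"].astype(float)
    print(n,"blue",[round(shift(A,C,blue,(206,215),w)/.275,2) for w in((256,259),(256,261),(258,261))],"red",[round(shift(A,C,red,(202,211),w)/.275,2) for w in((256,259),(257,261),(258,261))])
f=lambda i:cv2.resize(i[195:217,247:269,::-1],(400,400),interpolation=cv2.INTER_CUBIC)
g=lambda i:cv2.convertScaleAbs(f(i),alpha=1.8)
cv2.imwrite("pics/g7.png",np.hstack([g(load("side6")["color"]),g(c)]))
E
```

```text
tool_pos: [0.5634, 0.0848, 0.2573]
contact_force: [5.9, -2.9, 1.6]
grip_force: 40.2
blue [257.91 209.74 282.  ] red [259.86 206.69 453.  ] defl mm 8.85 pointer down mm 2.66 plate down mm 11.50 t 25.275 q6 0.910 M [-0.65 -1.2  -0.05] k 0.275
side6 blue [np.float64(2.55), np.float64(1.82), np.float64(2.0)] red [np.float64(12.18), np.float64(12.36), np.float64(12.91)]
side7 blue [np.float64(2.55), np.float64(2.0), np.float64(2.0)] red [np.float64(15.27), np.float64(14.55), np.float64(14.55)]
```

View pics/g7.png

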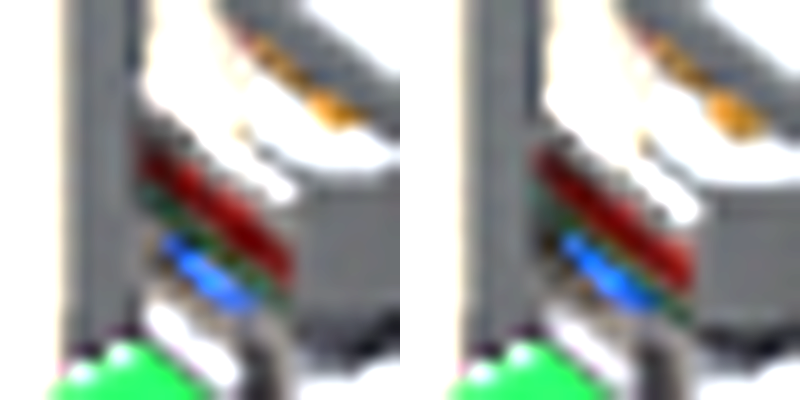

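The pointer now lies across the green band, with green visible on both sides and red above it. My estimate is 10.6–11.7 mm, so I'll add a small 0.2 rad to centre it and then let go.

```bash
python3 -m creep '[[[0,0,0],[0,0,0.07],-0.4],[[0,0,0],[0,0,0.13],-0.4],[[0,0,0],[0,0,0.13],-0.4],[[0,0,0],[0,0,0.13],-0.4]]' | grep -E "pos|cont|grip"
python3 -m creep '[[[0,0,0],[0,0,0],-0.1],[[0,0,0],[0,0,0],0.2],[[0,0,0],[0,0,0],0.4],[[0,0,0],[0,0,0],0.4],[[0,0,0],[0,0,0],0.4]]' | grep -E "pos|cont|grip|gap"
python3 -m creep '[[[0,0,-0.15],[0,0,0],0.4],[[0,0,-0.5],[0,0,0],0.4],[[0,0,-0.8],[0,0,0],0.4],[[0,0,-0.8],[0,0,0],0.4],[[0,0,-0.8],[0,0,0],0.4]]' | grep -E "pos|cont|grip|gap"
python3 gauge.py 1
python3 - <<'E'
from h import *
from cell import manip
c=manip.get_image("side")["color"]; t=manip.get_image("top")["color"]
cv2.imwrite("pics/g8.png",np.hstack([cv2.convertScaleAbs(cv2.resize(c[195:217,247:269,::-1],(400,400),interpolation=cv2.INTER_CUBIC),alpha=1.8),cv2.resize(c[165:245,230:310,::-1],(400,400))]))
E
```

```text
tool_pos: [0.5632, 0.0847, 0.2573]
contact_force: [5.6, -3.3, 3.4]
grip_force: 40.3
tool_pos: [0.5609, 0.0859, 0.2561]
contact_force: [0.3, 0.6, 0.1]
finger_gap: 0.702
grip_force: 0.0
tool_pos: [0.5611, 0.0859, 0.3757]
contact_force: [-0.1, 0.3, -0.3]
finger_gap: 0.696
grip_force: 0.0
blue [257.96 209.78 280.  ] red [259.35 206.45 448.  ] defl mm 7.83 pointer down mm 2.79 plate down mm 10.62 t 27.125 q6 1.116 M [ 0.01 -0.02 -0.01] k 0.275
```

View pics/g8.png

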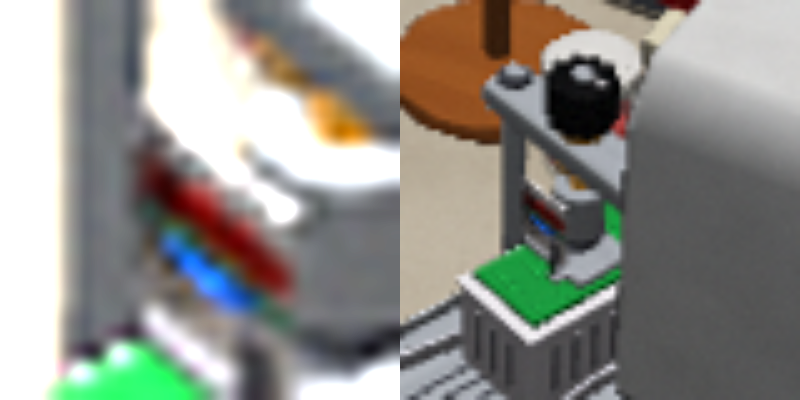

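The left zoom shows the blue pointer with green on both its ends and red above it; the right crop shows the box home with the knob free. One last numeric check of the plate travel before handing in.

```bash
python3 - <<'E'
from h import *
from cell import manip
c=manip.get_image("side")["color"]; np.savez("pics/side8.npz",color=c)
A=load("side5")["color"].astype(float)
def shift(A,C,ch,rows,cols):
    v=np.arange(*rows); u=slice(*cols); P=ch(A)[:,u].mean(1); Q=ch(C)[:,u].mean(1); vv=np.arange(len(P)); b=[]
    for s in np.arange(-.5,6,.05):
        M=np.c_[np.interp(v,vv+s,P),np.ones(len(v))]; x=np.linalg.lstsq(M,Q[v],rcond=None)[0]; b.append((((M@x-Q[v])**2).sum(),s))
    return min(b)[1]/.275
blue=lambda I:(I[...,2]-I[...,0]); red=lambda I:I[...,0]-I[...,1]
for n in("side6","side7","side8"):
    C=load(n)["color"].astype(float)
    print(n,"blue",[round(float(shift(A,C,blue,(206,215),w)),1) for w in((256,259),(256,261),(258,261))],"red",[round(float(shift(A,C,red,(202,211),w)),1) for w in((256,258),(256,259),(257,260),(257,261),(258,261),(259,262))])
E
python3 lid.py; python3 plan.py .56 .085 .37 205 0
```

```text
side6 blue [2.5, 1.8, 2.0] red [12.0, 12.2, 12.5, 12.4, 12.9, 12.0]
side7 blue [2.5, 2.0, 2.0] red [15.3, 15.3, 15.3, 14.5, 14.5, 14.2]
side8 blue [2.5, 2.0, 2.0] red [14.9, 14.9, 14.2, 14.0, 14.7, 15.1]
lid 203 [[-54.4, -27.4], [-34.2, -0.4], [39.6, 24.2]] ((-7.326496124267578, -1.9743919372558594), (51.947669982910156, 95.37322998046875), 89.00572204589844)
tcp press [-1.2  1.7] z 0.375 F press [-0.7  0.2] t 27.325
t 27.32 pos [0.5608 0.0858 0.375 ] yaw 124.75 q [ 0.15  0.24  0.01  1.35 -0.    1.12] F [-0.8 -0.1  0.1]
shift [-0.001 -0.007  0.034] turn [-0.001 -0.002 -0.892] mm [-0.2 -1.1  5. ] deg [ -0.1  -0.2 -80.3]
```

```bash
python3 -c "
from cell import manip
print(manip.hand_in())"
```

```text
the job is handed in; nothing more can be done
None
```

The tofu box is seated against the back stop after one press of about 11 N, the knob is tightened to an estimated 12 mm deflection (mid green band) and released, and the job was handed in at about 27 s; no verdict came back.

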